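# Tighten the castle nut and line it up for its cotter pin

### The arm

A 6-joint arm with a two-finger parallel gripper is mounted at the origin on the work surface. World frame = base frame: x ahead of the robot, y to its left, z up, the work surface at z = 0. Lengths are in mm, angles in rad, forces in N, time in s.
With the tool pointing down it reaches from about 300 to 875 mm from the base axis. Payload 6.4 kg.
Tool frame: the origin (TCP) lies at the centre of the arm's flange, where the gripper is bolted on; the fingertips stand 173 mm ahead of it and the grasp point (between the pads) lies 155 mm ahead of it (arm.tcp_to_grasp is the distance from the TCP to the grasp point, in mm); z points along the fingers, x is the direction in which the jaws open and shut, and the axes are right-handed (so a half turn about z gives the same grasp; the last joint's range is limited). The gripper opens to 85 mm and grips with 20 to 120 N. Pads are 22 mm wide; open, the fingers measure 114 mm over their backs; the gripper's body (76 mm by 85 mm) begins 54 mm behind the grasp point. The pads swing forward as they close: fully open they stand 13 mm farther back than shut.
Start: joints at [1.114, 0.181, 1.607, -0, 1.354, -0.206], TCP at [142.691, 557.03, 404.688] pointing down, gripper open.
Joint ranges: [-2.99, 2.99], [-0.89, 2.07], [0.3, 2.58], [-1.14, 4.28], [0, 2.63], [-3.12, 3.12]. Speed limits (rad/s): [2.57, 2.57, 3.01, 3.14, 3.14, 3.14].

### API

Orientations are given as a unit quaternion [x, y, z, w].
In Python, from rig import arm gives the robot as it stands. The module is installed in compiled form; this text tells all that it offers.
- The arm moves only by the tool jog_arm, never from a script. Its argument "commands" is a list of rows, each a list of 6 numbers: the shift along the tool's x, y, z in cm, then the turn, a rotation vector about the tool's x, y, z in degrees. A call has 1 to 12 rows; each row shifts and turns the pose as measured when the row begins, along the tool's axes as they then stand; what a row does not reach is not made up. A row lasts 1/8 s, in which the tool goes at most 62.5 mm and 10.7 degrees, less where a joint would pass 70% of its speed; a pose out of reach is approached as far as the arm can. A call is refused whole if a number of a shift passes 6.25 or a number of a turn 10.7, either way. A call with a gripper value outside its range is refused whole. "grip" is the opening, from 0 (shut) to 1 (fully open), set as the call begins (left out, the last holds). The fingers move at their own pace and stop on an object; "newtons" is the grip in N (left out, the last holds). Time passes only in rows, so rows that do not move let the fingers close. It gives the time, the measured TCP pose, the force and the opening at its end, in the units of the state.
- arm.sense(): the state, without advancing time (a new reading comes with each control period).
- arm.snapshot(name): name is "scene" or "top" or "wrist"; returns the picture (400x640x3 uint8, red, green, blue); there is no depth.
- arm.camera_info(name): a dict with "fx", "fy", "cx", "cy" (pixels), "world_to_cam" (4x4, takes a point from world to camera coordinates). Camera axes: x right, y up, looking along -z (the intrinsics and any distortion apply to the point x, -y, -z); pixel columns grow to the right and rows downward; lengths in mm; the calibration is good to about 2 mm. A picture is of the moment at which its call begins: read the wrist's pose just before it. camera_info takes no time and is no camera call; for the wrist camera it gives the pose at the moment of the call.
- arm.sign_off(): hands the job in, once; it reports no verdict.
The state is a dict: "time_s": time; "q": joint angles; "joint_velocities": joint speeds; "tau": joint torques, N m; "ee_pos": TCP position; "eef_rot": TCP orientation; "ft_force": force on the tool from outside, world axes, zero at the start; "wrist_torque": the same for the moment, N m; "opening": finger opening in mm.
Only numpy, scipy, OpenCV 4.12 (cv2) and the standard library are available. Lean on these libraries where they do the work, as an engineer would, in place of code of your own. Each camera call takes 0.05 s, during which the arm holds its last target.

### The job

Two trailer hubs are bolted to the garage bench. On the one with the castle nut (the slotted nut), tighten the nut clockwise about an eighth of a turn until it is tight, then turn it a little further the same way until the next slot lines up with the cotter hole, which runs along the groove on the end of the axle. Let go of the nut and leave the plain nut on the other hub as it is.

Things in the scene. Friction and masses are not known exactly. Their poses are not given: they have to be found in the camera images.
- castle_nut_mid (a point): Steel castle nut on an upright axle: hexagon 55 mm across flats, 28 mm tall, under a 10 mm crown with six 7 mm slots, one above each flat. This point is on the nut's axis, 14 mm above its underside, 99 mm above the bench, and turns with it: z up, x through the middle of a flat and slot (more every 60 deg). Grip opposite flats from above. Hub below: 50 mm neck, then 84 mm shoulder at height 62 mm.
- cotter_hole (a point): Centre of the 6 mm cotter hole across the castle nut's axle (35 mm diameter, top 135 mm above the bench), 118.5 mm above the bench, hidden behind the crown until a slot meets it. x runs along the hole, as does the dark 5 mm wide groove on the axle's end, seen from above. The hub is fixed; its foot is 180 mm wide, its five studs, 65 mm from the axis, reach 56 mm height.
- castle_nut (a joint): Castle nut angle, rad, growing clockwise seen from above. Starts loose between 0 and 0.3, is tight from 0.95, and at 1.40 the next slot after that is in line with the cotter hole. Hard stop at 1.75. Turning takes about 0.35 N m throughout; the nut stays where it is left and keeps its height.
- plain_nut (a joint): Angle, rad, of the nut on the other hub, of the same size: same hexagon, but a smooth cone top without slots and an axle end without groove. Starts at 0; not to be turned.
Things that resemble listed ones, but are neither listed nor needed, are in the scene too. What is shaped like the part that bears castle_nut_mid but purple or white is not meant.

How it is judged (in metres and radians):
On the way:
1. the castle nut is tight (turned clockwise past 0.95 rad) (value of joint castle_nut above 0.95 rad), for 0.2 s.
At the end, for the whole second after the job is handed in: The castle nut is at rest with its slot in line with the cotter hole within 0.19 rad (11 degrees): its angle is between 1.21 and 1.59 rad (value of joint castle_nut between 1.21 and 1.59 rad and velocity of joint castle_nut between -0.05 and 0.05 rad/s); the robot touches nothing.
It fails at once if the plain nut is turned by more than 0.15 rad (value of joint plain_nut above 0.15 rad or value of joint plain_nut below -0.15 rad).
It also fails if it takes over 32 s, if anything falls off the work surface, if the arm or the gripper's body presses on something with over 40 N, if the wrist force passes 120 N, or if a joint passes its speed limit or range.

## Working session

There is one attempt and no reset: what is moved stays moved. The work goes in short steps, Python scripts to look and compute and a tool call to move; the robot and the scene stay as the last step left them, time stands still between calls to the robot, and variables do not carry over. Pictures are saved under pics/ and viewed, and the job is handed in when it is done.

Besides the shell and the picture viewer there is one more tool, called after ">>>" in YAML: its name, and indented under it one key for each argument. jog_arm: Moves the arm, as the interface text tells. Its arguments: {"type":"object","properties":{"commands":{"type":"array","items":{"type":"array","items":{"type":"number"}}},"grip":{"type":"number"},"newtons":{"type":"number"}},"required":["commands"]}

```bash
mkdir -p pics; ls; python3 - <<'E'
from rig import arm
import cv2
s=arm.sense(); print(s)
for n in ["scene","top","wrist"]:
    im=arm.snapshot(n); cv2.imwrite(f"pics/{n}0.png",im[:,:,::-1]); print(n,arm.camera_info(n))
E
```

```text
pics
{'time_s': 0.0, 'q': array([ 1.11368424e+00,  1.81539811e-01,  1.60799247e+00, -1.65447349e-06,
        1.35382158e+00, -2.06313951e-01]), 'joint_velocities': array([-1.42746174e-03,  9.56570059e-05, -9.74822633e-05,  2.85074203e-04,
       -3.88662593e-04,  9.17000722e-04]), 'tau': array([ 1.98846792e-03, -4.44868541e+01, -3.51340520e+01,  7.35893445e-05,
        9.06465197e-03,  1.42925518e-05]), 'ee_pos': array([142.57906084, 556.78169092, 403.79209629]), 'eef_rot': array([ 7.89992371e-01,  6.13116040e-01, -7.91166888e-04,  3.86678076e-04]), 'ft_force': array([ 0.35077016, -0.37052985, -0.55248588]), 'wrist_torque': array([-0.00471086,  0.04154331,  0.01429668]), 'opening': 85.43649886865542}
scene {'fx': 381.57614751279516, 'fy': 381.57614751279516, 'cx': 312.0978341752563, 'cy': 200.2500990921906, 'world_to_cam': array([[ 3.83750807e-02,  9.99143720e-01,  1.54654586e-02,
        -5.99469958e+01],
       [-5.47739616e-01,  8.08792375e-03,  8.36609765e-01,
         1.67496608e+02],
       [ 8.35768309e-01, -4.05760116e-02,  5.47580972e-01,
        -1.44209134e+03],
       [ 0
[... 309 characters left out ...]
1,  3.01340154e-02,  1.02101024e-01,
        -4.72935790e+02],
       [-1.02362949e-01,  7.27722794e-03,  9.94720498e-01,
        -1.17293174e+03],
       [ 0.00000000e+00,  0.00000000e+00,  0.00000000e+00,
         1.00000000e+00]])}
wrist {'fx': 298.7011171204685, 'fy': 298.7011171204685, 'cx': 321.1588119738637, 'cy': 201.37908343894412, 'world_to_cam': array([[ 2.48974051e-01,  9.68509511e-01, -1.11743995e-03,
        -5.73700941e+02],
       [-9.33365921e-01,  2.39631406e-01, -2.67216855e-01,
         3.32088632e+01],
       [-2.58534292e-01,  6.75730433e-02,  9.63635773e-01,
        -3.77811279e+02],
       [ 0.00000000e+00,  0.00000000e+00,  0.00000000e+00,
         1.00000000e+00]])}
```

View pics/scene0.png

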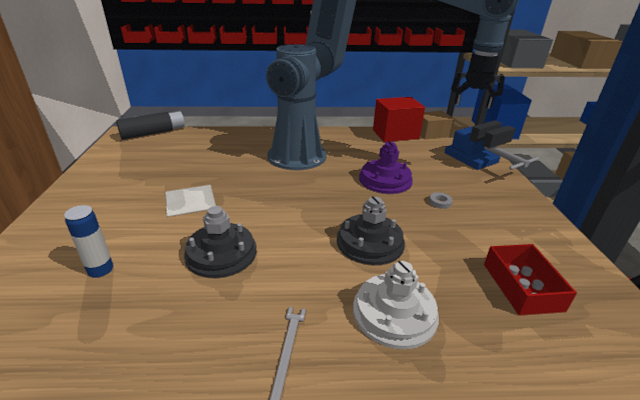

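View pics/top0.png

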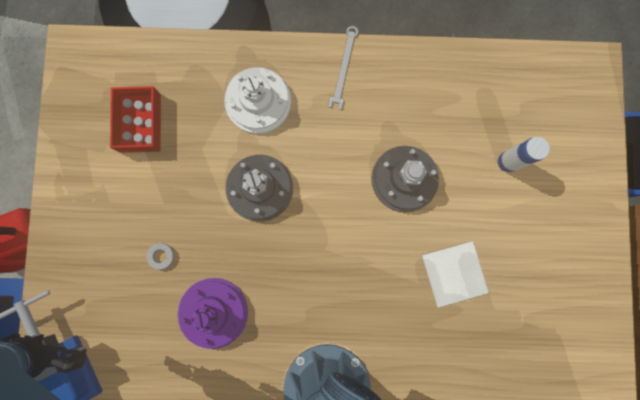

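View pics/wrist0.png

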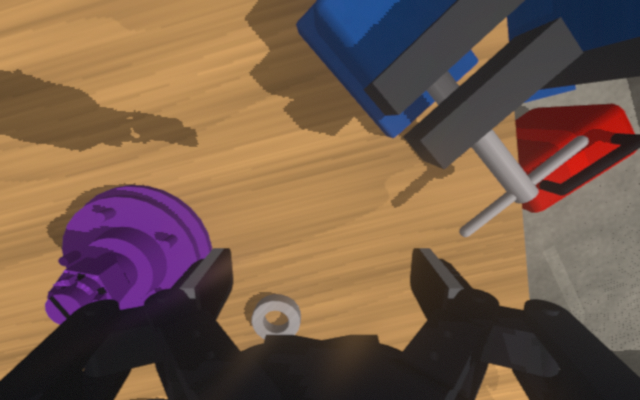

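Four candidates in the top view: dark hub with slotted nut (257,184), white hub (257,95), purple hub (211,315), and dark hub with the plain nut (412,172). The dark one at (257,184) fits, since it is slotted and grooved and is neither white nor purple. I'll confirm it in an enlarged crop.

```bash
cat > h.py <<'E'
import numpy as np, cv2
def ray(info,u,v,z):
    M=info["world_to_cam"];R=M[:3,:3];t=M[:3,3]
    d=R.T@np.array([(u-info["cx"])/info["fx"],-(v-info["cy"])/info["fy"],-1.])
    c=-R.T@t
    return c+d*(z-c[2])/d[2]
def proj(info,p):
    M=info["world_to_cam"];c=M[:3,:3]@np.asarray(p,float)+M[:3,3]
    return info["cx"]+info["fx"]*c[0]/-c[2], info["cy"]-info["fy"]*c[1]/-c[2]
E
python3 - <<'E'
from rig import arm
from h import *
t=cv2.imread("pics/top0.png"); s=cv2.imread("pics/scene0.png")
a=cv2.resize(t[149:224,220:295],(600,600),interpolation=cv2.INTER_CUBIC)
cv2.imwrite("pics/crop_top.png",a)
it=arm.camera_info("top");isn=arm.camera_info("scene")
# nut top centre guess
p=ray(it,257,184,125);print(p, proj(isn,p))
# hub foot: dark blob centre
hsv=cv2.cvtColor(t,cv2.COLOR_BGR2HSV)
m=((hsv[...,2]<95)&(hsv[...,1]<60)).astype(np.uint8); m=cv2.morphologyEx(m,cv2.MORPH_OPEN,np.ones((3,3)))
n,l,st,c=cv2.connectedComponentsWithStats(m)
for i in range(1,n):
    if st[i,4]>1000: print(st[i],c[i],ray(it,*c[i],20))
E
```

```text
[504.3908278  184.54252729 125.        ] (np.float64(370.0460719396907), np.float64(201.32750962604453))
[  213     0   427   112 11357] [458.10046667  19.3313375 ] [ 993.18780521 -334.94019729   20.        ]
[   0  334   86   48 2160] [ 44.50972222 355.32175926] [ 66.25874705 714.93034973  20.        ]
[ 315  354   65   46 1415] [344.98303887 376.2770318 ] [ 35.17448525 -45.48701612  20.        ]
```

View pics/crop_top.png

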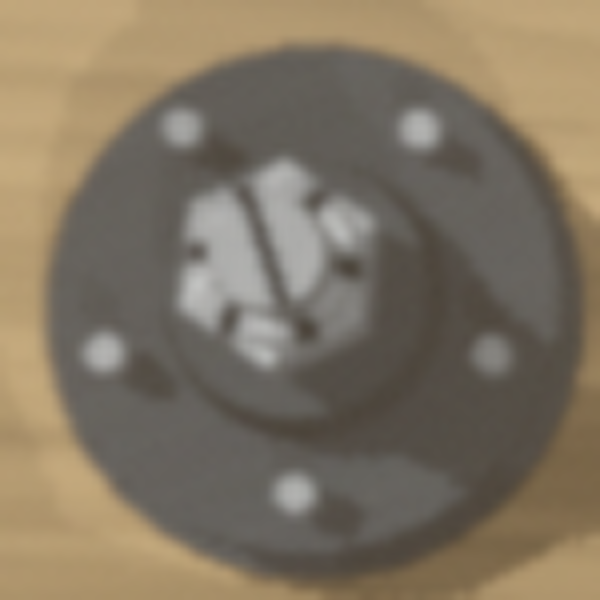

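The crop confirms it: slotted crown, groove on the axle end, dark hub, axle end at about (253,180). Next I'll work out yaw options and a viewing pose.

```bash
python3 - <<'E'
from rig import arm
from h import *
from scipy.spatial.transform import Rotation as Ro
it=arm.camera_info("top");iw=arm.camera_info("wrist");s=arm.sense()
f=lambda u,v:(220+u/8,149+v/8)
c=ray(it,*f(265,248),135);print("axle top",c)
g=ray(it,*f(290,310),135)-ray(it,*f(240,185),135);print("groove deg",np.degrees(np.arctan2(g[1],g[0])))
cs=[]
for u,v in [(197,252),(230,320),(305,328),(348,267),(315,198),(245,187)]:
    p=ray(it,*f(u,v),120);cs.append(p)
cs=np.array(cs);print(cs.mean(0))
for i in range(3):
    d=cs[i+3]-cs[i];print("slot",np.degrees(np.arctan2(d[1],d[0])),np.linalg.norm(d))
R=Ro.from_quat(s["eef_rot"]).as_matrix();print("tool",R)
print("yaw x",np.degrees(np.arctan2(R[1,0],R[0,0])),"q1-q6",np.degrees(s["q"][[0,5]]))
M=iw["world_to_cam"];cp=-M[:3,:3].T@M[:3,3]
print("cam in tool",R.T@(cp-s["ee_pos"]),"look",R.T@(-M[2,:3]),"right",R.T@M[0,:3])
E
```

```text
axle top [512.30548433 192.91880318 135.        ]
groove deg -156.04650976859364
[511.41725852 192.27975537 120.        ]
slot -93.96668020662682 45.83155410329741
slot -32.30541074355604 44.9427367941948
slot 25.174455405272408 46.88957621573254
tool [[ 2.48119774e-01  9.68729160e-01 -6.25656176e-04]
 [ 9.68728371e-01 -2.48120393e-01 -1.27019099e-03]
 [-1.38570910e-03 -2.90931388e-04 -9.99998998e-01]]
yaw x 75.63370794292358 q1-q6 [ 63.81270982 -11.82099788]
cam in tool [ -0.57814478 -68.39010846  31.68177147] look [2.28648053e-05 2.67496309e-01 9.63558885e-01] right [ 9.99999575e-01  8.81788651e-04 -2.68525369e-04]
```

>>> jog_arm:
  commands:
    - [-2.2,3.8,0.4,0,0,-0.9]
    - [-2.2,3.8,0.4,0,0,-0.9]
    - [-2.2,3.8,0.5,0,0,-0.9]
    - [-2.2,3.8,0.5,0,0,-0.9]
    - [-2.2,3.8,0.5,0,0,-0.9]
    - [-2.2,3.8,0.5,0,0,-0.9]
    - [-2.2,3.8,0.5,0,0,-0.9]
    - [-2.2,3.8,0.5,0,0,-0.9]
    - [-2.2,3.8,0.5,0,0,-0.9]
    - [-2.2,3.8,0.5,0,0,-0.9]
    - [-2.2,3.8,0.5,0,0,-0.9]
    - [0,0,0,0,0,0]
  grip: 1
  newtons: 80

```text
time_s: 1.65
ee_pos: [523.4, 238.1, 346.4]
eef_rot: [0.731, 0.682, -0.002, -0.0]
ft_force: [0.1, 0.1, -0.6]
opening: 85.6
```

```bash
cat > st.py <<'E'
from rig import arm
from h import *
from scipy.spatial.transform import Rotation as Ro
def need(tx,ty,tz,yaw):
    s=arm.sense();R=Ro.from_quat(s["eef_rot"]).as_matrix()
    Rt=Ro.from_euler('z',yaw,degrees=True).as_matrix()@np.diag([1,-1,-1.])
    print("t",s["time_s"],"pos",s["ee_pos"].round(1),"q",np.degrees(s["q"]).round(1),"F",s["ft_force"].round(1),"T",s["wrist_torque"].round(2),"open",round(s["opening"],1))
    print("yaw",np.degrees(np.arctan2(R[1,0],R[0,0])).round(2),"shift cm",(R.T@(np.array([tx,ty,tz])-s["ee_pos"])/10).round(2),"rot deg",np.degrees(Ro.from_matrix(R.T@Rt).as_rotvec()).round(2))
E
python3 - <<'E'
from st import *
need(511.5,192.5,330,86)
E
```

```text
t 1.65 pos [523.4 238.1 346.4] q [ 12.7  13.8  95.1  -0.1  71.4 -73.3] F [ 0.1  0.1 -0.6] T [ 0.02  0.   -0.04] open 85.6
yaw 86.0 shift cm [-4.63 -0.86  1.65] rot deg [-0.2   0.14  0.  ]
```

>>> jog_arm:
  commands:
    - [-2.3,-0.4,0.9,-0.2,0.1,0]
    - [-2.2,-0.4,0.8,0,0,0]
    - [0,0,0,0,0,0]

```text
time_s: 2.02
ee_pos: [510.4, 193.9, 328.2]
eef_rot: [0.731, 0.682, -0.001, -0.001]
ft_force: [0.2, 0.5, 0.5]
opening: 85.7
```

```bash
python3 - <<'E'
from st import *
need(511.5,192.5,330,86)
i=arm.camera_info("wrist");im=arm.snapshot("wrist")[:,:,::-1]
cv2.imwrite("pics/w1.png",im);import pickle;pickle.dump(i,open("w1.pkl","wb"))
u,v=proj(i,[511.5,192.5,130]);print(u,v)
x0,y0=int(u)-75,int(v)-75;print(x0,y0)
cv2.imwrite("pics/w1c.png",cv2.resize(im[y0:y0+150,x0:x0+150],(600,600),interpolation=cv2.INTER_CUBIC))
E
```

```text
t 2.025 pos [510.4 193.9 328.2] q [  8.3  11.4 100.2   0.   68.5 -77.7] F [0.2 0.5 0.5] T [-0.02  0.    0.02] open 85.7
yaw 86.01 shift cm [-0.13  0.11 -0.18] rot deg [-0.15  0.    0.01]
319.7160922703675 239.8939105899168
244 164
```

View pics/w1c.png

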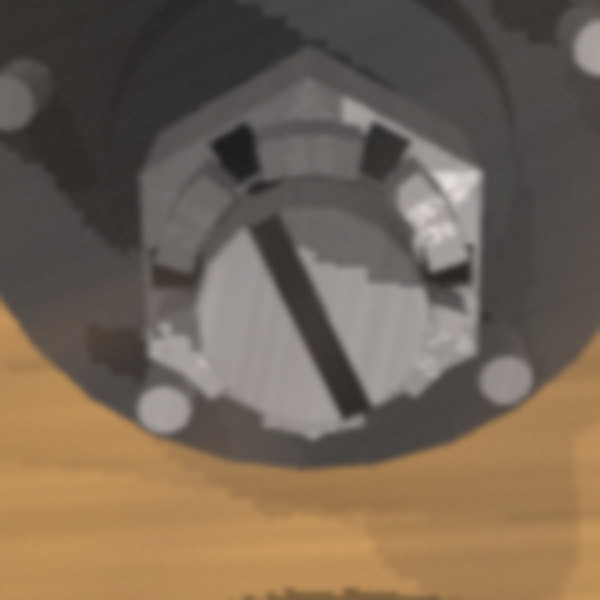

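```bash
python3 - <<'E'
from st import *
import pickle;i=pickle.load(open("w1.pkl","rb"))
f=lambda u,v,z:ray(i,244+(u+.5)/4-.5,164+(v+.5)/4-.5,z)
an=lambda a,b:np.degrees(np.arctan2(*(b-a)[[1,0]]))
print("axle L/R mid",(f(196,308,135)+f(430,308,135))/2,"diam",np.linalg.norm(f(196,308,135)-f(430,308,135)),f(313,305,135))
print("groove",an(f(355,412,135),f(263,225,135)))
for z in (118,120,123):
    L,Rr,UL,UR=[f(*p,z) for p in [(175,272),(448,272),(237,155),(383,152)]]
    print(z,"LR",an(L,Rr),(L+Rr)/2, np.linalg.norm(L-Rr),"UL-UR",an(UL,UR))
for a,b in [((145,172),(482,172)),((145,355),(478,358))]:
    A,B=f(*a,113),f(*b,113);print("corners",an(A,B),(A+B)/2,np.linalg.norm(A-B))
E
```

```text
axle L/R mid [509.95948404 193.89425114 135.        ] diam 34.065061080087446 [509.4910735  193.92687559 135.        ]
groove -159.5340292673316
118 LR 85.95738833794381 [510.92795147 193.62763594 118.        ] 43.54768440824838 UL-UR 87.1794201418051
120 LR 85.95738833794391 [510.15611176 193.67952868 120.        ] 43.060206183812774 UL-UR 87.17942014180505
123 LR 85.95738833794378 [508.99835218 193.75736778 123.        ] 42.32898884715939 UL-UR 87.17942014180507
corners 85.95787556483009 [495.83410737 195.01652526 113.        ] 53.984078244949195
corners 85.39511862828519 [527.90373582 192.44988678 113.        ] 55.721763408413295
```

The slots sit at left/right (175,272)/(448,272) in the crop. That puts one pair of flats along yaw 86°, which is the present tool x. The groove is at 20.5°, so about 65° clockwise remains. The axis is at about (510.5, 193.7). The measured sizes agree with the given ones: axle 34 vs 35 mm, flats 55 mm. Descending.

>>> jog_arm:
  commands:
    - [0,0,1.5,-0.1,0,0]
    - [0,0,1.5,0,0,0]
    - [0,0,1.5,0,0,0]
    - [0,0,1.5,0,0,0]
    - [0,0,1.1,0,0,0]
    - [0,0,0,0,0,0]

```text
time_s: 2.82
ee_pos: [510.0, 197.2, 252.0]
eef_rot: [0.73, 0.683, -0.0, -0.001]
ft_force: [-0.4, 0.0, 0.5]
opening: 85.4
```

```bash
python3 - <<'E'
from st import *
need(510.5,193.7,254,86)
i=arm.camera_info("wrist");im=arm.snapshot("wrist")[:,:,::-1]
cv2.imwrite("pics/w2.png",im)
E
```

```text
t 2.825 pos [510.  197.2 252. ] q [ 8.700e+00  1.770e+01  1.026e+02  1.000e-01  5.970e+01 -7.760e+01] F [-0.4  0.   0.5] T [-0.    0.04  0.01] open 85.4
yaw 86.2 shift cm [-0.34  0.07 -0.2 ] rot deg [-0.07 -0.05  0.2 ]
```

View pics/w2.png

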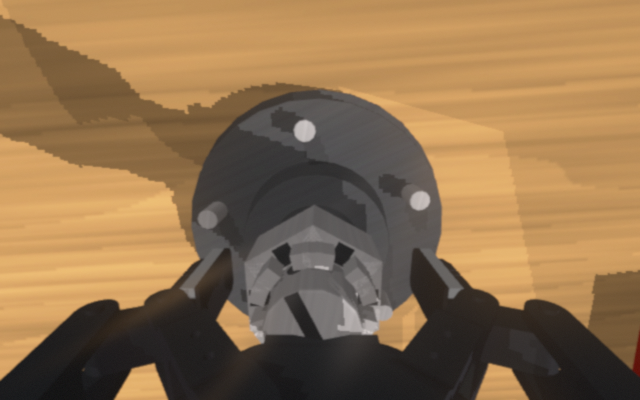

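The nut sits between the open pads, about 3 mm left of centre (nut x≈314, pad centre ≈321). I'll correct that, then close.

>>> jog_arm:
  commands:
    - [-0.3,0.1,-0.2,0,0,0]
    - [0,0,0,0,0,0]

```text
time_s: 3.12
ee_pos: [511.8, 193.9, 255.8]
eef_rot: [0.73, 0.683, 0.001, 0.0]
ft_force: [0.2, 1.1, -0.3]
opening: 85.3
```

```bash
python3 - <<'E'
from st import *
need(510.5,193.7,254,86)
E
```

```text
t 3.125 pos [511.8 193.9 255.8] q [ 8.300e+00  1.730e+01  1.025e+02  1.000e-01  6.000e+01 -7.790e+01] F [ 0.2  1.1 -0.3] T [ 0.01 -0.02  0.01] open 85.3
yaw 86.19 shift cm [-0.03 -0.13  0.18] rot deg [ 0.11 -0.09  0.19]
```

>>> jog_arm:
  commands:
    - [0,-0.1,0.1,0,0,0.2]
    - [0,0,0,0,0,0]
    - [0,0,0,0,0,0]
    - [0,0,0,0,0,0]
    - [0,0,0,0,0,0]
    - [0,0,0,0,0,0]
  grip: 0
  newtons: 80

```text
time_s: 3.88
ee_pos: [511.0, 193.8, 256.1]
eef_rot: [0.731, 0.682, 0.002, 0.001]
ft_force: [-0.1, -0.3, -0.4]
opening: 53.5
```

```bash
python3 - <<'E'
from st import *
need(510.5,193.7,254,86)
E
```

```text
t 3.875 pos [511.  193.8 256.1] q [  8.3  17.2 102.7   0.   59.9 -77.7] F [-0.1 -0.3 -0.4] T [-0.07 -0.    0.05] open 53.5
yaw 86.0 shift cm [-0.02 -0.05  0.21] rot deg [ 0.2  -0.07 -0.  ]
```

Gripped on the flats (53.5 mm). Rotating clockwise (+ about tool z).

>>> jog_arm:
  commands:
    - [0,0,0,0,0,4]
    - [0,0,0,0,0,7]
    - [0,0,0,0,0,7]
    - [0,0,0,0,0,7]
    - [0,0,0,0,0,4]
    - [0,0,0,0,0,0]

```text
time_s: 4.62
ee_pos: [511.1, 194.6, 256.1]
eef_rot: [0.882, 0.472, 0.002, 0.001]
ft_force: [0.6, -0.3, 0.2]
opening: 53.5
```

```bash
python3 - <<'E'
from st import *
need(511,193.8,256,20.5)
cv2.imwrite("pics/w3.png",arm.snapshot("wrist")[:,:,::-1])
E
```

```text
t 4.625 pos [511.1 194.6 256.1] q [  8.4  17.2 102.6  -0.   59.9 -47.9] F [ 0.6 -0.3  0.2] T [-0.41  0.14 -0.4 ] open 53.5
yaw 56.32 shift cm [-0.07  0.04  0.01] rot deg [ 0.13 -0.22 35.82]
```

View pics/w3.png

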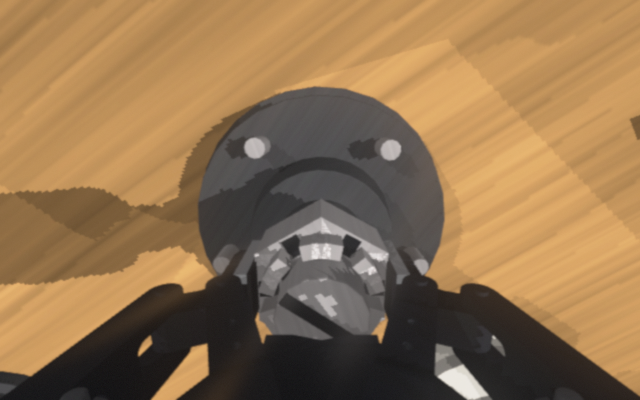

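The nut turns with the gripper: its crown slots (292,243) and (352,243) stay symmetric while the groove has swung round. 36° remain.

>>> jog_arm:
  commands:
    - [-0.07,0.04,0,0,0,5]
    - [0,0,0,0,0,8]
    - [0,0,0,0,0,8]
    - [0,0,0,0,0,8]
    - [0,0,0,0,0,5]
    - [0,0,0,0,0,0]

```text
time_s: 5.42
ee_pos: [511.5, 194.9, 256.1]
eef_rot: [0.982, 0.191, 0.003, -0.0]
ft_force: [2.0, 0.3, 0.6]
opening: 53.9
```

```bash
python3 - <<'E'
from st import *
need(511,193.8,256,20.5)
im=arm.snapshot("wrist")[:,:,::-1]
cv2.imwrite("pics/w4.png",cv2.resize(im[200:350,220:420],(800,600),interpolation=cv2.INTER_CUBIC))
E
```

```text
t 5.425 pos [511.5 194.9 256.1] q [ 8.400e+00  1.730e+01  1.026e+02  1.000e-01  5.980e+01 -1.370e+01] F [2.  0.3 0.6] T [-0.41  0.52 -0.33] open 53.9
yaw 22.07 shift cm [-0.09  0.09  0.01] rot deg [ 0.02 -0.33  1.57]
```

View pics/w4.png

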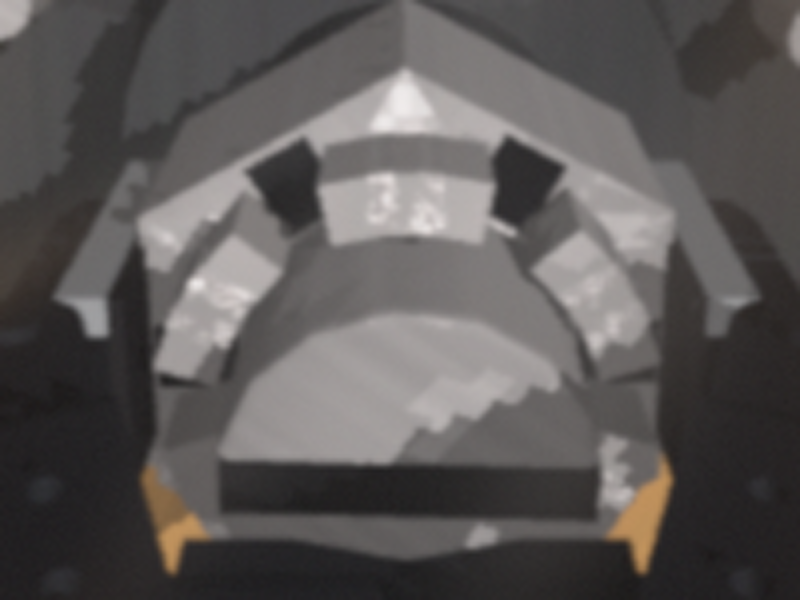

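The groove is level to about 1° ((220,458)–(598,466) in the crop), in line with the slots and the jaw axis. I'll add the last 1.5°, hold briefly, then open.

>>> jog_arm:
  commands:
    - [-0.05,0.05,0,0,0,1.5]
    - [0,0,0,0,0,0]
    - [0,0,0,0,0,0]

```text
time_s: 5.85
ee_pos: [511.4, 194.7, 256.0]
eef_rot: [0.984, 0.18, 0.003, -0.001]
ft_force: [1.2, 1.6, 0.6]
opening: 53.6
```

>>> jog_arm:
  commands:
    - [0,0,0,0,0,0]
    - [0,0,0,0,0,0]
    - [0,0,0,0,0,0]
    - [0,0,0,0,0,0]
    - [0,0,0,0,0,0]
    - [0,0,0,0,0,0]
  grip: 1

```text
time_s: 6.6
ee_pos: [511.3, 194.5, 256.3]
eef_rot: [0.984, 0.181, 0.004, -0.001]
ft_force: [-0.6, -0.0, -0.0]
opening: 84.9
```

```bash
python3 - <<'E'
from st import *
need(511,193.8,330,20.5)
E
```

```text
t 6.6 pos [511.3 194.5 256.3] q [ 8.400e+00  1.720e+01  1.027e+02  1.000e-01  5.970e+01 -1.250e+01] F [-0.6 -0.  -0. ] T [-0.   -0.05 -0.03] open 84.9
yaw 20.81 shift cm [ 0.    0.05 -7.37] rot deg [-0.04 -0.42  0.31]
```

>>> jog_arm:
  commands:
    - [0,0,-1.5,0,0,0]
    - [0,0,-1.8,0,0,0]
    - [0,0,-2,0,0,0]
    - [0,0,-2,0,0,0]
    - [0,0,-1.5,0,0,0]
    - [0,0,0,0,0,0]

```text
time_s: 7.35
ee_pos: [511.2, 194.4, 353.6]
eef_rot: [0.984, 0.181, 0.006, -0.001]
ft_force: [0.3, 0.1, 0.1]
opening: 85.2
```

```bash
python3 - <<'E'
from st import *
need(511,193.8,330,20.5)
i=arm.camera_info("wrist");im=arm.snapshot("wrist")[:,:,::-1]
import pickle;pickle.dump(i,open("w5.pkl","wb"))
u,v=proj(i,[511,193.8,130]);x0,y0=int(u)-75,int(v)-75;print(x0,y0)
cv2.imwrite("pics/w5.png",cv2.resize(im[y0:y0+150,x0:x0+150],(600,600),interpolation=cv2.INTER_CUBIC))
E
```

```text
t 7.35 pos [511.2 194.4 353.6] q [  8.3   9.5  99.2   0.1  70.5 -12.5] F [0.3 0.1 0.1] T [-0.02  0.   -0.  ] open 85.2
yaw 20.82 shift cm [-0.07  0.05  2.36] rot deg [ 0.03 -0.74  0.32]
242 147
```

View pics/w5.png

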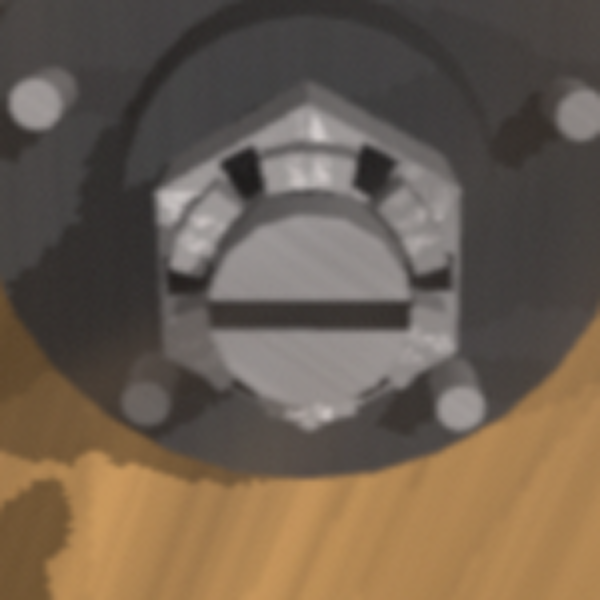

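The groove (212,314)–(408,315) and the slots (187,282) and (432,279) are parallel within about 1°. The gripper is clear of everything and the forces are near zero. Handing in.

```bash
python3 -c "
from rig import arm
print(arm.sign_off())"
```

```text
the job is handed in; nothing more can be done
None
```

I gripped the castle nut on the dark hub by opposite flats and turned it about 65° clockwise. That took it past tight to the next slot in line with the cotter hole. I then let go, backed off upwards and handed the job in at about 7.4 s; no verdict was reported.

- **Alignment:** the last wrist picture shows the groove and the slots parallel within about 1°. I estimate the nut angle at about 1.4 rad.
- **Contact:** the gripper is open and about 75 mm clear above the axle end, with wrist forces near zero. The plain nut was never approached.
- **Disagreements:** the first top view put the groove at 24° and the closer wrist view put it at 20.5°. I used the wrist value, and the final picture bore it out. The retreat went about 24 mm higher than planned, which did no harm.

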